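# Index the open movement under the staking punch and seat its pinion

## Robot

A 6-joint arm with a two-finger parallel gripper is mounted at the origin on a cart in front of the work surface, level with it; the furniture and walls round the work are solid. World frame = base frame: x ahead of the robot, y to its left, z up, the work surface at z = 0. Lengths are in m, angles in rad, forces in N, time in s.
With the tool pointing down it reaches from about 0.325 to 0.775 m from the base axis. Payload 5.5 kg.
Tool frame: the origin (TCP) lies midway between the tips of the shut fingers; the grasp point (between the pads) lies 19 mm behind it; z points along the fingers, y is the line along which they close (so a half turn about z gives the same grasp; the last joint's range is limited). The gripper opens to 85 mm and grips with 20 to 120 N. Pads are 22 mm wide; open, the fingers measure 114 mm over their backs; the gripper's body (76 mm by 85 mm) begins 54 mm behind the grasp point. The pads swing forward as they close: fully open they stand 13 mm farther back than shut.
Start: joints at [-1.239, 0.091, 1.231, -0, 1.82, -0.057], TCP at [0.227, -0.555, 0.231] pointing down, gripper open.
Joint ranges: [-2.87, 2.87], [-0.86, 2.18], [0.17, 2.46], [-1.51, 4.65], [0.06, 2.69], [-2.65, 2.65]. Speed limits (rad/s): [2.57, 2.57, 3.01, 3.14, 3.14, 3.14].

## Interface

Orientations are given as [roll, pitch, yaw] about the fixed x, y, z axes, in that order (R = Rz(yaw) Ry(pitch) Rx(roll)).
In Python, from cell import env, viewer gives the robot as it stands. The module is installed in compiled form; this text tells all that it offers.
- The arm moves only by the shell command python3 -m handwheel 'ROWS' [FORCE]. ROWS is JSON, a list of rows, each an object of numbers: "tx", "ty", "tz": the shift along the tool's x, y, z in cm; "ax", "ay", "az": the turn, a rotation vector about the tool's x, y, z in rad; "grip": the opening, from 0 (shut) to 1 (fully open). A call has exactly 10 rows; each row is the pose to reach, as a shift and turn from the pose commanded when the call began, along the tool's axes at that moment; what a row does not reach only later rows make up. A row lasts 1/10 s, in which the tool goes at most 50 mm and 8.59 degrees, less where a joint would pass 70% of its speed; a pose out of reach is approached as far as the arm can. A call with a gripper value outside its range is refused whole. The fingers move at their own pace and stop on an object; FORCE is the grip in N (left out, the last holds). Time passes only in rows, so rows that repeat a pose let the fingers close, or fill a call up. It gives the time, the measured TCP pose, the force, the opening and the grip force at its end, in the units of the state.
- env.state(): the state, without advancing time (a new reading comes with each control period).
- viewer.get_image(name): name is "scene" or "top" or "wrist"; returns (picture, depth): 384x512x3 uint8, blue, green, red; 384x512 float32, m along the optical axis (not along the pixel's ray), 0 where there is no reading.
- viewer.get_calibration(name): a dict with "K" (3x3 intrinsics, pixels), "eye" and "rotation" of the camera in the world. Camera axes: x right, y down, z forward; pixel columns grow to the right and rows downward; lengths in m; the calibration is good to about 2 mm. A picture is of the moment at which its call begins: read the wrist's pose just before it. get_calibration takes no time and is no camera call; for the wrist camera it gives the pose at the moment of the call.
- env.job_done(): hands the job in; it is judged then, once.
The state is a dict: "time": time; "qpos": joint angles; "dq": joint speeds; "tau": joint torques, N m; "ee_pos": TCP position; "eef_rot": TCP orientation; "contact_force": force on the tool from outside, world axes, zero at the start; "moment": the same for the moment, N m; "width": finger opening in m; "grasp_force": force on a finger pad.
Only numpy, scipy, OpenCV 4.12 (cv2) and the standard library are available. Lean on these libraries where they do the work, as an engineer would, in place of code of your own. Each camera call takes 0.05 s, during which the arm holds its last target. There are 200 camera calls.

## Task

Press in the red plunger of the indexing table and, keeping it pressed, turn the table by one hole, whichever way brings the open watch movement with the brass wheels under the staking punch; let the plunger spring up fully into that hole so that the table is locked. Only then press the black knob of the punch down to drive the movement's centre pinion fully home, and let the punch come back up. Just press and push: leave the movements in their nests, do not touch or lift them with the fingers, and do not disturb the things lying around.

Things in the scene. Friction and masses are not known exactly. Their poses are not given: they have to be found in the camera images.
- index_base: Fixed base: round steel plate 210 mm across, top 24 mm above the bench, with an annular slot that widens into six holes, 60 degrees apart, at radius 85 mm. Origin: on the table's axis, at bench height; z up, +x towards the station and the punch's column (122 mm from the axis, 23 mm thick, 122 mm tall). The punch's grey head, 22 to 36 mm wide, overhangs 88 to 118 mm above the bench.
- table (a joint): Turn of the table, rad, 0 at the start, positive counter-clockwise from above. 130 mm across, top at 41 mm, six nests (collars 4 mm high, 37 mm wide) at radius 42 mm; its arm carries the plunger at radius 85 mm, at the start 180 degrees from the station. Locked (+-0.015 rad) while the plunger is up in a hole, at each multiple of 1.047 rad; turns freely (friction 0.04 N m) with it in.
- plunger (a joint): How far the red plunger is pressed down, m: 0 = up in a hole, table locked; 0.010 = fully in; from 0.0065 on the table is free. Its spring takes 3.5 N to start and 7 N fully in. Let go between holes it stays at about 0.006 and rides under the plate until the table reaches a hole, where it springs up by itself; it finds the hole from about 2 degrees off.
- plunger_top (a point): Centre of the flat top of the plunger's red mushroom cap, 29 mm across, 10 mm high; 66 mm above the bench when up. Travels with the table on a circle of radius 85 mm about the base's axis. A closed fingertip pressed on it carries the table along by friction.
- station (a point): The work station, fixed on the base, straight below the punch: centre of the nest floor there, 41 mm above the bench, 42 mm from the table's axis along the base's +x.
- punch (a joint): How far the punch is pressed down, m: 0 = up (spring return), tip 60 mm above the bench; it meets the proud pinion at about 0.0065, the pinion is home at 0.009, stop at 0.0095. Spring 2.5 N at the start, 5 N at the stop; the pinion adds about 4 N.
- punch_top (a point): Centre of the flat top of the punch's black knob, 31 mm across, 12 mm high; 146 mm above the bench when up.
- movement: The open watch movement: a pale disc 27 mm across and 4 mm high with brass wheels and a copper-coloured pinion 7 mm across at its centre; loose in a nest (28 mm across). Origin: centre of its underside. At the start it stands in one of the two nests next to the station, 60 degrees to one side or the other.
- pinion (a joint): How far the movement's centre pinion is pushed in, m: 0 = proud (top 12.5 mm above the movement's underside), 0.0025 = fully home; a friction fit that stays where it is pushed.
- dial_a: A finished movement with a blue dial, white marks and hands, 27 mm across, 9 mm high, loose in the nest at the station at the start. Origin: centre of its underside.
- dial_b: A finished movement like dial_a, in the other nest next to the station.
- white_box: Bystander: closed white box, 51 x 61 x 18 mm; origin under its centre.
- oil_cup: Bystander: red oil cup with a white cover, 35 mm across, 26 mm high; origin under its centre.
- tweezers: Bystander: brass-coloured tweezers, 121 mm long, 8 mm high; origin under their centre.
- strap_spool: Bystander: round box, dark lid on white, 50 mm across, 20 mm high; origin under its centre.
- tester: Bystander: black battery tester, 47 x 62 x 42 mm; origin under its centre.

How it is judged:
By the outcome, as a careful person would: the job done as asked, in the order asked, and still so for the second after the job is handed in, with the robot touching nothing.
It also fails if it takes over 42 s, if anything falls off the work surface, if the arm or the gripper's body presses on something with over 40 N, if the wrist force passes 120 N, or if a joint passes its speed limit or range.

## Working session

There is one attempt and no reset: what is moved stays moved. The work goes in short steps, Python scripts to look and compute and a shell command to move; the robot and the scene stay as the last step left them, time stands still between calls to the robot, and variables do not carry over. Pictures are saved under pics/ and viewed, at most 10 in all, crops included, and the job is handed in when it is done.

```bash
mkdir -p pics; cat > h.py <<'E'
import numpy as np, cv2
from cell import env, viewer
def snap(n,f):
    im,d=viewer.get_image(n); c=viewer.get_calibration(n); cv2.imwrite(f'pics/{f}.png',im)
    np.savez(f'pics/{f}.npz',im=im,d=d,K=c['K'],eye=c['eye'],R=c['rotation']); return im,d
def pt(f,u,v,z=None):
    D=np.load(f'pics/{f}.npz'); r=D['R']@np.linalg.inv(D['K'])@[u,v,1]
    s=D['d'][int(v),int(u)] if z is None else (z-D['eye'][2])/r[2]
    return D['eye']+r*s
E
python3 - <<'E'
from h import *
a,_=snap('scene','s0');b,_=snap('top','t0')
for f in('s0','t0'):
    D=np.load(f'pics/{f}.npz');print(D['K'].tolist(),D['eye'],D['R'].tolist())
print(env.state())
E
```

```text
[[348.463001462537, 0.0, 250.255995797368], [0.0, 348.463001462537, 191.95486040285138], [0.0, 0.0, 1.0]] [-0.09010466  0.66190143  0.94491391] [-2.2978596569170167, -0.01781158468461963, -2.4383856706237195]
[[430.88191133390217, 0.0, 256.3364794016624], [0.0, 430.88191133390217, 192.368093344112], [0.0, 0.0, 1.0]] [ 0.25971225 -0.04653461  1.38674813] [-2.9377037596812685, -0.0021921885389635243, -1.5977258962536722]
{'time': 0.1, 'qpos': array([-1.23869379e+00,  9.18070984e-02,  1.23175036e+00,  6.65884259e-06,
        1.81975566e+00, -5.67368852e-02]), 'dq': array([ 0.00109899, -0.00231777, -0.00412409,  0.00141044, -0.00259884,
        0.00132785]), 'tau': array([ 7.25127938e-04, -4.60217571e+01, -4.19218826e+01, -2.02282949e-04,
        1.06243120e-02,  1.79053742e-06]), 'ee_pos': array([ 0.22737328, -0.55499921,  0.23025835]), 'eef_rot': array([-3.13987532e+00, -1.04007419e-04,  3.88840964e-01]), 'contact_force': array([-0.2293001 ,  0.26708517,  0.2537204 ]), 'moment': array([0.01548826, 0.02087293, 0.04034161]), 'grasp_force': 0.0, 'width': 0.08525628690662823}
```

View pics/s0.png

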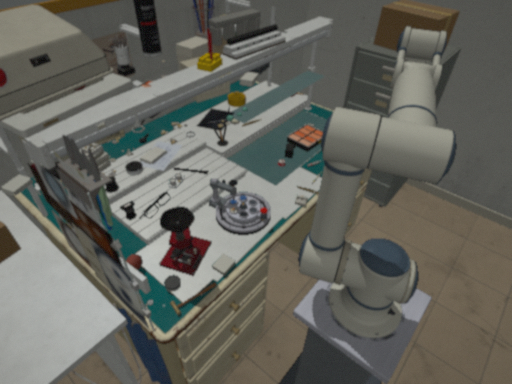

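View pics/t0.png

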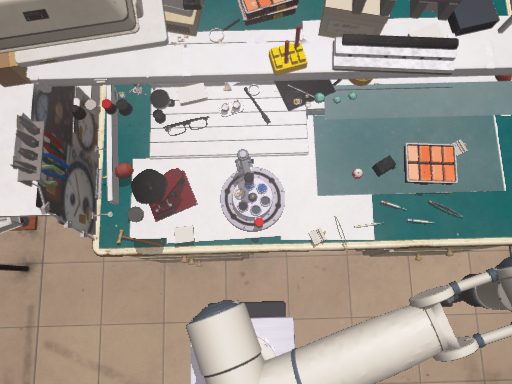

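The scene shows the base plate at the front bench edge. In the top view the table axis is about (251,199), the red plunger about (258,223) and the punch about (244,160). Enlarging next.

```bash
sed -i "s/R=c\['rotation'\])/R=RR.from_euler('xyz',c['rotation']).as_matrix() if np.ndim(c['rotation'])==1 else c['rotation'])/; 1a from scipy.spatial.transform import Rotation as RR" h.py
python3 - <<'E'
from h import *
for f,(u,v,w,h) in {'s0':(195,165,90,75),'t0':(205,140,96,96)}.items():
    D=dict(np.load(f'pics/{f}.npz'))
    r=viewer.get_calibration('scene' if f=='s0' else 'top')['rotation'];D['R']=RR.from_euler('xyz',r).as_matrix();np.savez(f'pics/{f}.npz',**D)
    cv2.imwrite(f'pics/{f}c.png',cv2.resize(D['im'][v:v+h,u:u+w],None,fx=6,fy=6,interpolation=cv2.INTER_CUBIC))
print(pt('t0',251,199),pt('t0',258,223),pt('t0',243,155),pt('t0',184,233),pt('t0',270,255))
print(pt('s0',264,211),pt('s0',224,265))
E
```

```text
[ 0.51435597 -0.0395019   0.05332436] [ 0.43554771 -0.05927898  0.06957691] [ 0.63828246 -0.01881473  0.12284246] [0.41679249 0.17651655 0.01724153] [ 0.38560654 -0.12209295 -0.75832706]
[ 0.43269193 -0.05485884  0.06771135] [0.40534206 0.18336558 0.01739218]
```

View pics/t0c.png

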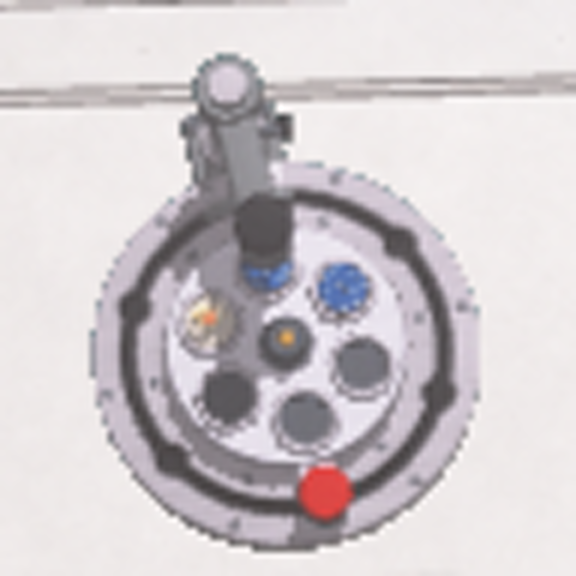

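View pics/s0c.png

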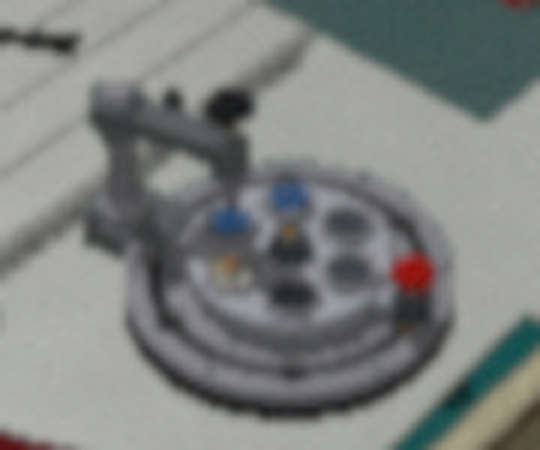

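Crop: brass movement at (208,322) on the left (+y), so the table turns clockwise (−60°). The plunger cap is at (326,490), the knob at (264,222) and the holes at (135,308), (172,460), (438,397) and (400,242). In the scene crop the cap is at (413,270) and the knob at (230,102).

```bash
python3 - <<'E'
from h import *
T=lambda x,y:(205+x/6-.4,140+y/6-.4); S=lambda x,y:(195+x/6-.4,165+y/6-.4)
H=[pt('t0',*T(*p),z=.024)[:2] for p in[(135,308),(438,397),(172,460),(400,242)]]
print('ax',(H[0]+H[1])/2,(H[2]+H[3])/2,[np.linalg.norm(H[i]-H[i+1])/2 for i in(0,2)]); A=np.mean(H,axis=0)
def tri(a,b):
    P=[];Q=[]
    for f,(u,v) in(('t0',a),('s0',b)):
        D=np.load(f'pics/{f}.npz');r=D['R']@np.linalg.inv(D['K'])@[u,v,1];r/=np.linalg.norm(r);M=np.eye(3)-np.outer(r,r);P.append(M);Q.append(M@D['eye'])
    return np.linalg.lstsq(np.vstack(P),np.hstack(Q),rcond=None)[0]
for n,a,b,z in(('cap',(326,490),(413,268),.066),('knob',(264,218),(230,100),.146)):
    print(n,tri(T(*a),S(*b)),pt('t0',*T(*a),z=z),pt('s0',*S(*b),z=z))
D=np.load('pics/t0.npz')
c=pt('t0',*T(326,490),z=.066)[:2];k=pt('t0',*T(264,218),z=.146)[:2]
for v in(c,k): print(np.linalg.norm(v-A),np.degrees(np.arctan2(*(v-A)[::-1])))
for h in H: print(np.degrees(np.arctan2(*(h-A)[::-1])))
s=env.state();print(RR.from_euler('xyz',s['eef_rot']).as_matrix().round(3))
E
```

```text
ax [ 0.52206131 -0.04346928] [ 0.523307   -0.04404821] [np.float64(0.08490453622156482), np.float64(0.08535085689749998)]
cap [ 0.44133612 -0.0624094   0.06523295] [ 0.44133174 -0.06234328  0.066     ] [ 0.44076567 -0.0618242   0.066     ]
knob [ 0.5653224  -0.03534623  0.14529366] [ 0.5664134  -0.03457973  0.146     ] [ 0.56330685 -0.03523689  0.146     ]
0.08344819570516104 -167.13189237663426
0.04468222414391613 11.85460190671257
72.29649525489668
-108.62400832062683
132.58316157316614
-47.066700757144304
[[ 0.925  0.379 -0.001]
 [ 0.379 -0.925  0.002]
 [ 0.    -0.002 -1.   ]]
```

```bash
python3 -m handwheel '[{"tx":3,"ty":-3,"grip":0},{"tx":7,"ty":-7,"grip":0},{"tx":11,"ty":-11,"grip":0},{"tx":15.5,"ty":-15,"grip":0},{"tx":20,"ty":-19.5,"grip":0},{"tx":24.5,"ty":-24,"grip":0},{"tx":29,"ty":-28.5,"grip":0},{"tx":33,"ty":-32.5,"grip":0},{"tx":36,"ty":-35.5,"grip":0},{"tx":38,"ty":-37,"grip":0}]' 60
python3 - <<'E'
from h import *
def rep(): 
    s=env.state();R=RR.from_euler('xyz',s['eef_rot']).as_matrix();print(s['ee_pos'],s['eef_rot'],R.T@([.440,-.062,.066]-s['ee_pos'])*100);return s
rep();snap('wrist','w1');D=np.load('pics/w1.npz');im=D['im'].astype(int)
m=(im[...,2]>130)&(im[...,1]<80)&(im[...,0]<80);v,u=np.nonzero(m);print(len(u),u.mean(),v.mean(),u.min(),u.max(),v.min(),v.max());print(pt('w1',u.mean(),v.mean()),pt('w1',u.mean(),v.mean(),z=.066))
E
```

```text
[ 0.22737328 -0.55499921  0.23025835] [-3.13987532e+00 -1.04007419e-04  3.88840964e-01] [ 38.36408191 -37.53034341  16.49430198]schema error: expected keys tx, ty, tz, ax, ay, az, grip
<stdin>:5: RuntimeWarning: Mean of empty slice.
  ret = ret.dtype.type(ret / rcount)
Traceback (most recent call last):
ValueError: zero-size array to reduction operation minimum which has no identity
```

View pics/w1.png

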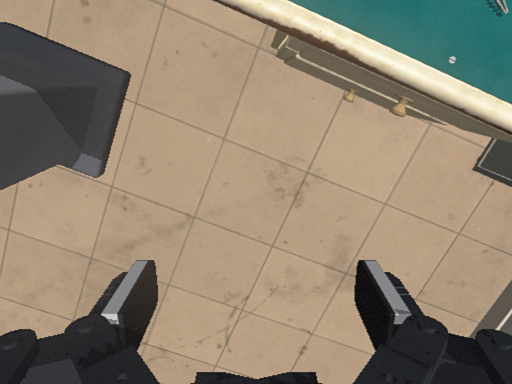

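The move was refused because every key is required. The wrist view still shows the floor and bench edge, with the fingers at the bottom. I'm resending it with all keys.

```bash
python3 -m handwheel '[{"tx":3,"ty":-3,"tz":0,"ax":0,"ay":0,"az":0,"grip":0},{"tx":6.5,"ty":-6.5,"tz":0,"ax":0,"ay":0,"az":0,"grip":0},{"tx":10,"ty":-10,"tz":0,"ax":0,"ay":0,"az":0,"grip":0},{"tx":13.5,"ty":-13,"tz":0,"ax":0,"ay":0,"az":0,"grip":0},{"tx":17,"ty":-16.5,"tz":0,"ax":0,"ay":0,"az":0,"grip":0},{"tx":20.5,"ty":-20,"tz":0,"ax":0,"ay":0,"az":0,"grip":0},{"tx":24,"ty":-23.5,"tz":0,"ax":0,"ay":0,"az":0,"grip":0},{"tx":27,"ty":-26.5,"tz":0,"ax":0,"ay":0,"az":0,"grip":0},{"tx":30,"ty":-29.5,"tz":0,"ax":0,"ay":0,"az":0,"grip":0},{"tx":32,"ty":-31.5,"tz":0,"ax":0,"ay":0,"az":0,"grip":0}]' 60
cat >> h.py <<'E'
def rep(p=(.440,-.062,.066)):
    s=env.state();R=RR.from_euler('xyz',s['eef_rot']).as_matrix();print(s['time'],s['ee_pos'],s['eef_rot'],s['contact_force'].round(1),'go cm',(R.T@(np.array(p)-s['ee_pos'])*100).round(2));return s
def red(f,z=.066):
    D=np.load(f'pics/{f}.npz');im=D['im'].astype(int)
    m=(im[...,2]>110)&(im[...,1]<75)&(im[...,0]<75);n,l,st,ce=cv2.connectedComponentsWithStats(m.astype(np.uint8))
    i=1+st[1:,4].argmax();u,v=ce[i];print(st[i],ce[i],pt(f,u,v),pt(f,u,v,z=z))
E
python3 - <<'E'
from h import *
rep();snap('wrist','w2');red('w2')
E
```

```text
time: 1.15
ee_pos: [0.4046, -0.1399, 0.2312]
eef_rot: [-3.141, -0.001, 0.391]
contact_force: [0.7, 0.0, 0.0]
width: -0.0006
grasp_force: 0.0
1.15 [ 0.40463555 -0.13994974  0.23123097] [-3.14133513e+00 -5.56585255e-04  3.90672326e-01] [0.7 0.  0. ] go cm [ 6.23 -5.86 16.53]
[172  82  32  32 822] [187.37347932  97.01824818] [ 0.44302802 -0.05733065  0.06595588] [ 0.44303359 -0.05733758  0.066     ]
```

View pics/w2.png

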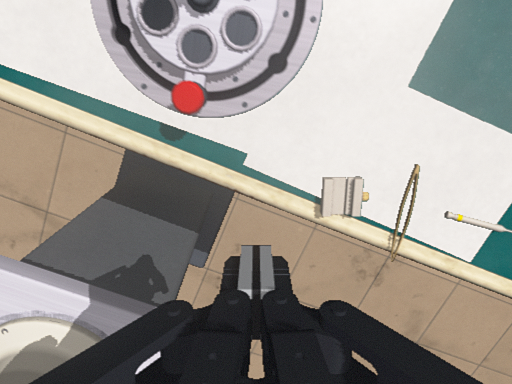

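The wrist view shows the red cap at (187,97), the fingers shut at the bottom, and nothing on the way. Next I'll go above the cap and check it again at rest.

```bash
python3 -m handwheel '[{"tx":1.5,"ty":-1.5,"tz":1,"ax":0,"ay":0,"az":0,"grip":0},{"tx":3,"ty":-3,"tz":2.5,"ax":0,"ay":0,"az":0,"grip":0},{"tx":4.5,"ty":-4.5,"tz":4.5,"ax":0,"ay":0,"az":0,"grip":0},{"tx":5.5,"ty":-5.5,"tz":6.5,"ax":0,"ay":0,"az":0,"grip":0},{"tx":6.2,"ty":-6,"tz":8,"ax":0,"ay":0,"az":0,"grip":0},{"tx":6.2,"ty":-6,"tz":8,"ax":0,"ay":0,"az":0,"grip":0},{"tx":6.2,"ty":-6,"tz":8,"ax":0,"ay":0,"az":0,"grip":0},{"tx":6.2,"ty":-6,"tz":8,"ax":0,"ay":0,"az":0,"grip":0},{"tx":6.2,"ty":-6,"tz":8,"ax":0,"ay":0,"az":0,"grip":0},{"tx":6.2,"ty":-6,"tz":8,"ax":0,"ay":0,"az":0,"grip":0}]' >/dev/null
python3 - <<'E'
from h import *
rep();snap('wrist','w3');red('w3');snap('top','t3');red('t3')
E
```

```text
2.2 [ 0.43902358 -0.06393419  0.15218006] [ 3.14067990e+00 -1.15461807e-03  3.88036390e-01] [-1.4  0.8 -0.5] go cm [ 0.15 -0.15  8.62]
[ 234  174   39   38 1157] [253.0008643  192.54710458] [ 0.44272173 -0.05959875  0.06508671] [ 0.44301107 -0.05948885  0.066     ]
[176 171  19  41 278] [186.05035971 196.74820144] [0.53426623 0.17073184 0.01710906] [0.52446569 0.16297625 0.066     ]
```

View pics/w3.png

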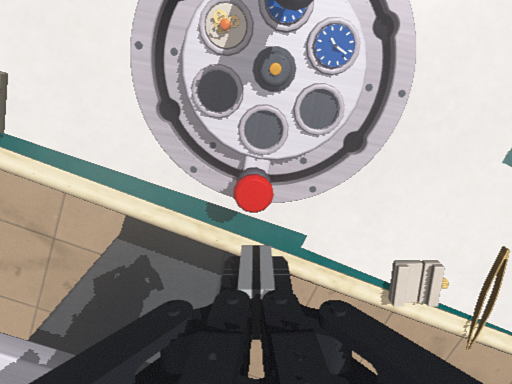

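Wrist view: red cap at (253,192), just ahead of the shut fingertips at (256,250), with the brass movement at (225,24). The wrist fix (0.443, −0.0595) and top fix (0.441, −0.062) agree to 3 mm, so I'll use (0.4415, −0.061).

```bash
python3 -m handwheel '[{"tx":0.3,"ty":-0.2,"tz":2,"ax":0,"ay":0,"az":0,"grip":0},{"tx":0.3,"ty":-0.2,"tz":4,"ax":0,"ay":0,"az":0,"grip":0},{"tx":0.3,"ty":-0.2,"tz":6,"ax":0,"ay":0,"az":0,"grip":0},{"tx":0.3,"ty":-0.2,"tz":7.5,"ax":0,"ay":0,"az":0,"grip":0},{"tx":0.3,"ty":-0.2,"tz":8.2,"ax":0,"ay":0,"az":0,"grip":0},{"tx":0.3,"ty":-0.2,"tz":8.6,"ax":0,"ay":0,"az":0,"grip":0},{"tx":0.3,"ty":-0.2,"tz":9,"ax":0,"ay":0,"az":0,"grip":0},{"tx":0.3,"ty":-0.2,"tz":9.3,"ax":0,"ay":0,"az":0,"grip":0},{"tx":0.3,"ty":-0.2,"tz":9.5,"ax":0,"ay":0,"az":0,"grip":0},{"tx":0.3,"ty":-0.2,"tz":9.5,"ax":0,"ay":0,"az":0,"grip":0}]'
python3 - <<'E'
from h import *
s=rep();R=RR.from_euler('xyz',s['eef_rot']).as_matrix()
A=np.array([.5245,-.0429]);p0=None
for i in range(0,21):
    t=np.radians(192.3-3*i);p=A+.085*np.array([np.cos(t),np.sin(t)])
    if p0 is None:p0=p
    print(i,(R[:2,:2].T@(p-p0)*100).round(2))
E
```

```text
time: 3.3
ee_pos: [0.4412, -0.0607, 0.0573]
eef_rot: [3.141, -0.001, 0.389]
contact_force: [-3.7, -0.8, 6.4]
width: -0.0004
grasp_force: 3.0
3.3 [ 0.44121248 -0.06066307  0.05727694] [ 3.14053373e+00 -9.64867436e-04  3.88756779e-01] [-3.7 -0.8  6.4] go cm [-0.16  0.08 -0.87]
0 [0. 0.]
1 [ 0.09 -0.44]
2 [ 0.2  -0.87]
3 [ 0.33 -1.29]
4 [ 0.49 -1.71]
5 [ 0.67 -2.12]
6 [ 0.86 -2.51]
7 [ 1.08 -2.9 ]
8 [ 1.32 -3.28]
9 [ 1.58 -3.64]
10 [ 1.86 -3.99]
11 [ 2.15 -4.32]
12 [ 2.46 -4.64]
13 [ 2.79 -4.94]
14 [ 3.14 -5.22]
15 [ 3.49 -5.49]
16 [ 3.86 -5.73]
17 [ 4.25 -5.96]
18 [ 4.64 -6.17]
19 [ 5.05 -6.35]
20 [ 5.46 -6.51]
```

```bash
python3 -m handwheel '[{"tx":0,"ty":0,"tz":0.1,"ax":0,"ay":0,"az":0,"grip":0},{"tx":0.1,"ty":-0.45,"tz":0.1,"ax":0,"ay":0,"az":0,"grip":0},{"tx":0.2,"ty":-0.85,"tz":0.1,"ax":0,"ay":0,"az":0,"grip":0},{"tx":0.35,"ty":-1.3,"tz":0.1,"ax":0,"ay":0,"az":0,"grip":0},{"tx":0.5,"ty":-1.7,"tz":0.1,"ax":0,"ay":0,"az":0,"grip":0},{"tx":0.65,"ty":-2.1,"tz":0.1,"ax":0,"ay":0,"az":0,"grip":0},{"tx":0.85,"ty":-2.5,"tz":0.1,"ax":0,"ay":0,"az":0,"grip":0},{"tx":1.1,"ty":-2.9,"tz":0.1,"ax":0,"ay":0,"az":0,"grip":0},{"tx":1.3,"ty":-3.3,"tz":0.1,"ax":0,"ay":0,"az":0,"grip":0},{"tx":1.6,"ty":-3.65,"tz":0.1,"ax":0,"ay":0,"az":0,"grip":0}]'
python3 - <<'E'
from h import *
rep();snap('scene','s4');red('s4',.057);snap('wrist','w4');red('w4',.057)
E
```

```text
time: 4.3
ee_pos: [0.4428, -0.0206, 0.057]
eef_rot: [3.14, -0.003, 0.389]
contact_force: [-2.0, 0.2, 5.4]
width: -0.0002
grasp_force: 3.1
4.3 [ 0.44283639 -0.02060462  0.05699553] [ 3.13988047e+00 -2.73906823e-03  3.88735001e-01] [-2.   0.2  5.4] go cm [-1.83  3.72 -0.9 ]
[128 256   6   6  23] [130.39130435 258.52173913] [0.6295826  0.37516296 0.04762481] [0.62206305 0.3781589  0.057     ]
[229 232  58  29 701] [259.46504993 243.70470756] [ 0.4520311  -0.01763892  0.05595395] [ 0.45251918 -0.01742502  0.057     ]
```

The cap follows (columns 229–287, under the fingertips). I'll continue the arc.

```bash
python3 -m handwheel '[{"tx":0.3,"ty":-0.35,"tz":0,"ax":0,"ay":0,"az":0,"grip":0},{"tx":0.55,"ty":-0.7,"tz":0,"ax":0,"ay":0,"az":0,"grip":0},{"tx":0.9,"ty":-1,"tz":0,"ax":0,"ay":0,"az":0,"grip":0},{"tx":1.2,"ty":-1.3,"tz":0,"ax":0,"ay":0,"az":0,"grip":0},{"tx":1.6,"ty":-1.6,"tz":0,"ax":0,"ay":0,"az":0,"grip":0},{"tx":1.9,"ty":-1.85,"tz":0,"ax":0,"ay":0,"az":0,"grip":0},{"tx":2.3,"ty":-2.1,"tz":0,"ax":0,"ay":0,"az":0,"grip":0},{"tx":2.7,"ty":-2.3,"tz":0,"ax":0,"ay":0,"az":0,"grip":0},{"tx":3.05,"ty":-2.55,"tz":0,"ax":0,"ay":0,"az":0,"grip":0},{"tx":3.45,"ty":-2.7,"tz":0,"ax":0,"ay":0,"az":0,"grip":0}]'
python3 -m handwheel '[{"tx":0.2,"ty":-0.1,"tz":0,"ax":0,"ay":0,"az":0,"grip":0},{"tx":0.4,"ty":-0.15,"tz":0,"ax":0,"ay":0,"az":0,"grip":0},{"tx":0.4,"ty":-0.15,"tz":0,"ax":0,"ay":0,"az":0,"grip":0},{"tx":0.4,"ty":-0.15,"tz":0,"ax":0,"ay":0,"az":0,"grip":0},{"tx":0.4,"ty":-0.15,"tz":0,"ax":0,"ay":0,"az":0,"grip":0},{"tx":0.4,"ty":-0.15,"tz":0,"ax":0,"ay":0,"az":0,"grip":0},{"tx":0.4,"ty":-0.15,"tz":0,"ax":0,"ay":0,"az":0,"grip":0},{"tx":0.4,"ty":-0.15,"tz":0,"ax":0,"ay":0,"az":0,"grip":0},{"tx":0.4,"ty":-0.15,"tz":0,"ax":0,"ay":0,"az":0,"grip":0},{"tx":0.4,"ty":-0.15,"tz":0,"ax":0,"ay":0,"az":0,"grip":0}]'
python3 - <<'E'
from h import *
rep((.4673,.0200,.0565));snap('wrist','w5');red('w5',.057);snap('scene','s5')
im=np.load('pics/w5.npz')['im'];cv2.imwrite('pics/w5v.png',cv2.resize(im,(768,576)))
E
```

```text
time: 5.4
ee_pos: [0.4648, 0.0177, 0.057]
eef_rot: [3.14, -0.003, 0.389]
contact_force: [-1.6, 0.3, 6.9]
width: 0.0002
grasp_force: 3.1
time: 6.4
ee_pos: [0.468, 0.0208, 0.0571]
eef_rot: [3.141, -0.004, 0.389]
contact_force: [-0.5, 2.2, 5.8]
width: 0.0002
grasp_force: 3.0
6.4 [0.46796112 0.02080277 0.0571381 ] [ 3.14082866 -0.00399116  0.38909195] [-0.5  2.2  5.8] go cm [-0.09  0.05  0.06]
[   0    0   78   68 4862] [36.6075689  33.58782394] [0.52130396 0.1607156  0.01162076] [0.52675086 0.13458758 0.057     ]
```

View pics/w5v.png

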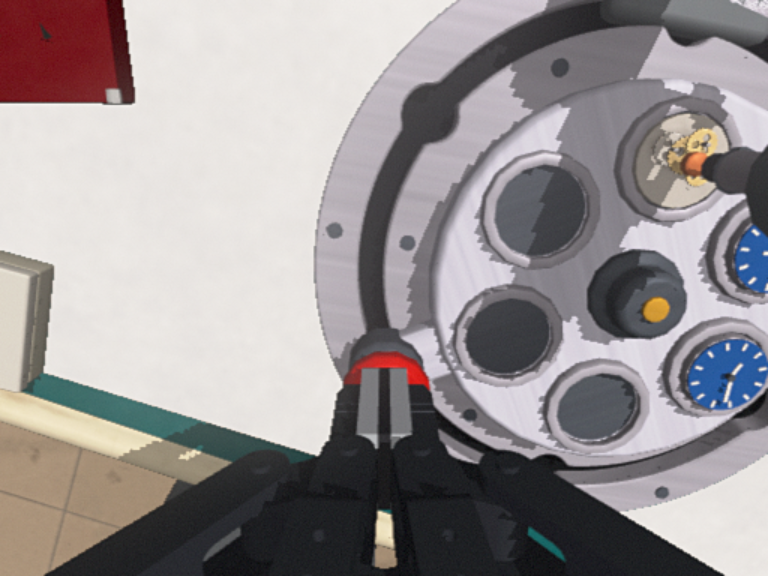

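The view shows the brass movement's copper pinion at (695,163), right at the punch, with the red cap still under the fingertips at (387,370). I'll release it straight up.

```bash
python3 -m handwheel '[{"tx":0,"ty":0,"tz":-0.3,"ax":0,"ay":0,"az":0,"grip":0},{"tx":0,"ty":0,"tz":-0.6,"ax":0,"ay":0,"az":0,"grip":0},{"tx":0,"ty":0,"tz":-0.9,"ax":0,"ay":0,"az":0,"grip":0},{"tx":0,"ty":0,"tz":-1.2,"ax":0,"ay":0,"az":0,"grip":0},{"tx":0,"ty":0,"tz":-2,"ax":0,"ay":0,"az":0,"grip":0},{"tx":0,"ty":0,"tz":-4,"ax":0,"ay":0,"az":0,"grip":0},{"tx":0,"ty":0,"tz":-6.5,"ax":0,"ay":0,"az":0,"grip":0},{"tx":0,"ty":0,"tz":-9.5,"ax":0,"ay":0,"az":0,"grip":0},{"tx":0,"ty":0,"tz":-11,"ax":0,"ay":0,"az":0,"grip":0},{"tx":0,"ty":0,"tz":-11,"ax":0,"ay":0,"az":0,"grip":0}]'
python3 - <<'E'
from h import *
s=rep();snap('wrist','w6');D=np.load('pics/w6.npz');im=D['im'].astype(int);m=(im[...,2]>110)&(im[...,1]<75)&(im[...,0]<75)
n,l,st,ce=cv2.connectedComponentsWithStats(m.astype(np.uint8))
for i in range(1,n):
    if st[i,4]>100:
        print(st[i],ce[i],pt('w6',*ce[i]),pt('w6',*ce[i],z=.066))
        if 150<ce[i][0]<350: print('z med',np.median([pt('w6',u,v)[2] for v,u in np.argwhere(l==i)[::7]]))
A=np.array([.5245,-.0429])
E
```

```text
time: 7.5
ee_pos: [0.4677, 0.0203, 0.1678]
eef_rot: [3.14, -0.004, 0.389]
contact_force: [-0.2, -0.2, 0.0]
width: 0.0001
grasp_force: 0.0
7.5 [0.46766371 0.02029823 0.16779209] [ 3.13975098 -0.00394088  0.38872669] [-0.2 -0.2  0. ] go cm [-5.72  6.55 10.17]
[  53    0   91   71 4277] [108.50035071  38.72971709] [0.52457375 0.1699989  0.01036607] [0.52806529 0.14796405 0.066     ]
[ 238  176   37   35 1020] [256.11568627 192.8372549 ] [0.46625056 0.0203683  0.06250818] [0.46734604 0.02082031 0.066     ]
z med 0.06287085921830213
```

```bash
python3 - <<'E'
from h import *
for k in range(3): snap('wrist',f'w7{k}')
for f in('w2','w3','w6','w70','w71','w72'):
    D=np.load(f'pics/{f}.npz');K=D['K'];d=D['d'];v,u=np.indices(d.shape)
    P=np.einsum('ij,jhw->hwi',D['R']@np.linalg.inv(K),np.stack([u,v,np.ones_like(u)]).astype(float))*d[...,None]+D['eye']
    A=np.array([.5245,-.0429]);r=np.hypot(*(P[...,:2]-A).transpose(2,0,1));z=P[...,2];im=D['im'].astype(int)
    red=(im[...,2]>110)&(im[...,1]<75)&(im[...,0]<75)&(abs(r-.085)<.03)&(z>.045)
    print(f,D['eye'],'cap',np.median(z[red]),np.percentile(z[red],[10,90]),'plate',np.median(z[(r>.092)&(r<.104)&(z>0.01)&(z<.035)]),'table',np.median(z[(r<.063)&(z>.036)&(z<.0445)]),'bench',np.median(z[(r>.12)&(r<.15)&(abs(z)<.012)]))
E
```

```text
w2 [ 0.48182498 -0.10569929  0.37353018] cap 0.0652678560803393 [0.06371525 0.06633619] plate 0.023728972577634122 table 0.04104197859053932 bench 3.1317743538650245e-05
w3 [ 0.515301   -0.03203295  0.29417947] cap 0.06472059466567431 [0.06305266 0.06563827] plate 0.0232735630640733 table 0.040628307328740926 bench -0.00038425629929600413
w6 [0.54324933 0.05213867 0.3079414 ] cap 0.06290389695840441 [0.06130928 0.06390596] plate 0.02119550723912811 table 0.03873388827473334 bench -0.0024010730682175185
w70 [0.54299501 0.05215451 0.30634688] cap 0.06356620036435767 [0.06194708 0.06468809] plate 0.02192336655998567 table 0.03943704028970291 bench -0.001696139739971625
w71 [0.54283839 0.05216681 0.30547831] cap 0.06420623379052698 [0.06253602 0.06522604] plate 0.022654898633549858 table 0.040076834034236924 bench -0.001004406177567363
w72 [0.5427727  0.05217561 0.30515448] cap 0.0646869471519616 [0.06301089 0.06572592] plate 0.023162339242543684 table 0.04053787103993642 bench -0.0004866313594432681
```

Cap minus plate height is 41.6 mm, the same as at the start (41.5), so the plunger is fully up and the table locked. Now I'll move over the knob.

```bash
python3 -m handwheel '[{"tx":0,"ty":0,"tz":-1,"ax":0,"ay":0,"az":0,"grip":0},{"tx":0.5,"ty":0.5,"tz":-3,"ax":0,"ay":0,"az":0,"grip":0},{"tx":2,"ty":2.5,"tz":-4,"ax":0,"ay":0,"az":0,"grip":0},{"tx":4,"ty":5,"tz":-4,"ax":0,"ay":0,"az":0,"grip":0},{"tx":5.5,"ty":7,"tz":-4,"ax":0,"ay":0,"az":0,"grip":0},{"tx":6.5,"ty":8.3,"tz":-4,"ax":0,"ay":0,"az":0,"grip":0},{"tx":6.9,"ty":8.8,"tz":-4,"ax":0,"ay":0,"az":0,"grip":0},{"tx":6.9,"ty":8.8,"tz":-4,"ax":0,"ay":0,"az":0,"grip":0},{"tx":6.9,"ty":8.8,"tz":-4,"ax":0,"ay":0,"az":0,"grip":0},{"tx":6.9,"ty":8.8,"tz":-4,"ax":0,"ay":0,"az":0,"grip":0}]'
python3 - <<'E'
from h import *
rep((.565,-.0345,.146))
for k in range(3): snap('wrist','w8')
D=np.load('pics/w8.npz');K=D['K'];d=D['d'];v,u=np.indices(d.shape)
P=np.einsum('ij,jhw->hwi',D['R']@np.linalg.inv(K),np.stack([u,v,np.ones_like(u)]).astype(float))*d[...,None]+D['eye']
m=(abs(P[...,2]-.146)<.004)&(np.hypot(P[...,0]-.565,P[...,1]+.0345)<.03)&(d>0)
q=P[m];print(m.sum(),np.median(q[:,2]),cv2.minEnclosingCircle((q[:,:2]*1000).astype(np.float32)),np.argwhere(m).mean(0))
rep((.565,-.0345,.146))
E
```

```text
time: 8.7
ee_pos: [0.5633, -0.0344, 0.2056]
eef_rot: [-3.142, -0.0, 0.389]
contact_force: [-0.4, 0.7, -0.3]
width: 0.0
grasp_force: 0.0
8.7 [ 0.56329622 -0.03439041  0.20562018] [-3.14155933e+00 -2.37699566e-04  3.89332462e-01] [-0.4  0.7 -0.3] go cm [0.15 0.08 5.96]
1648 0.14494505296316323 ((565.104736328125, -32.80546951293945), 15.295289039611816) [208.6413835  255.33313107]
8.85 [ 0.56347934 -0.03452267  0.20568113] [ 3.14138745e+00 -5.20287138e-04  3.89275587e-01] [ 0.1 -0.5  0.4] go cm [0.14 0.05 5.97]
```

View pics/w8.png

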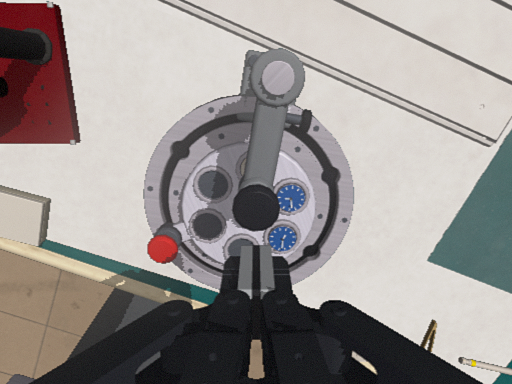

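The view shows the black knob at (256,208), circle radius 15.3 mm as stated, centred at (0.565, −0.0335), with the fingertips behind it. Pressing now.

```bash
python3 -m handwheel '[{"tx":0.15,"ty":0,"tz":2,"ax":0,"ay":0,"az":0,"grip":0},{"tx":0.15,"ty":0,"tz":4,"ax":0,"ay":0,"az":0,"grip":0},{"tx":0.15,"ty":0,"tz":5.3,"ax":0,"ay":0,"az":0,"grip":0},{"tx":0.15,"ty":0,"tz":5.8,"ax":0,"ay":0,"az":0,"grip":0},{"tx":0.15,"ty":0,"tz":6.1,"ax":0,"ay":0,"az":0,"grip":0},{"tx":0.15,"ty":0,"tz":6.4,"ax":0,"ay":0,"az":0,"grip":0},{"tx":0.15,"ty":0,"tz":6.6,"ax":0,"ay":0,"az":0,"grip":0},{"tx":0.15,"ty":0,"tz":6.8,"ax":0,"ay":0,"az":0,"grip":0},{"tx":0.15,"ty":0,"tz":6.9,"ax":0,"ay":0,"az":0,"grip":0},{"tx":0.15,"ty":0,"tz":6.9,"ax":0,"ay":0,"az":0,"grip":0}]'
python3 -m handwheel '[{"tx":0,"ty":0,"tz":0.05,"ax":0,"ay":0,"az":0,"grip":0},{"tx":0,"ty":0,"tz":0.1,"ax":0,"ay":0,"az":0,"grip":0},{"tx":0,"ty":0,"tz":0.1,"ax":0,"ay":0,"az":0,"grip":0},{"tx":0,"ty":0,"tz":0.1,"ax":0,"ay":0,"az":0,"grip":0},{"tx":0,"ty":0,"tz":0.1,"ax":0,"ay":0,"az":0,"grip":0},{"tx":0,"ty":0,"tz":0.1,"ax":0,"ay":0,"az":0,"grip":0},{"tx":0,"ty":0,"tz":0.1,"ax":0,"ay":0,"az":0,"grip":0},{"tx":0,"ty":0,"tz":0.1,"ax":0,"ay":0,"az":0,"grip":0},{"tx":0,"ty":0,"tz":0.1,"ax":0,"ay":0,"az":0,"grip":0},{"tx":0,"ty":0,"tz":0.1,"ax":0,"ay":0,"az":0,"grip":0}]'
```

```text
time: 9.85
ee_pos: [0.5656, -0.0343, 0.1379]
eef_rot: [3.141, -0.002, 0.389]
contact_force: [-2.6, 0.9, 5.4]
width: 0.0002
grasp_force: 2.9
time: 10.85
ee_pos: [0.5656, -0.0343, 0.1372]
eef_rot: [3.141, -0.002, 0.389]
contact_force: [-4.1, 0.4, 7.3]
width: -0.0005
grasp_force: 3.7
```

```bash
python3 -m handwheel '[{"tx":0,"ty":0,"tz":0.05,"ax":0,"ay":0,"az":0,"grip":0},{"tx":0,"ty":0,"tz":0.1,"ax":0,"ay":0,"az":0,"grip":0},{"tx":0,"ty":0,"tz":0.15,"ax":0,"ay":0,"az":0,"grip":0},{"tx":0,"ty":0,"tz":0.15,"ax":0,"ay":0,"az":0,"grip":0},{"tx":0,"ty":0,"tz":0.15,"ax":0,"ay":0,"az":0,"grip":0},{"tx":0,"ty":0,"tz":0.15,"ax":0,"ay":0,"az":0,"grip":0},{"tx":0,"ty":0,"tz":0.15,"ax":0,"ay":0,"az":0,"grip":0},{"tx":0,"ty":0,"tz":0.15,"ax":0,"ay":0,"az":0,"grip":0},{"tx":0,"ty":0,"tz":0.15,"ax":0,"ay":0,"az":0,"grip":0},{"tx":0,"ty":0,"tz":0.15,"ax":0,"ay":0,"az":0,"grip":0}]'
```

```text
time: 11.85
ee_pos: [0.5656, -0.0343, 0.1366]
eef_rot: [3.14, -0.003, 0.389]
contact_force: [-5.2, 0.8, 11.1]
width: -0.0004
grasp_force: 5.4
```

```bash
python3 -m handwheel '[{"tx":0,"ty":0,"tz":0.1,"ax":0,"ay":0,"az":0,"grip":0},{"tx":0,"ty":0,"tz":0.15,"ax":0,"ay":0,"az":0,"grip":0},{"tx":0,"ty":0,"tz":0.15,"ax":0,"ay":0,"az":0,"grip":0},{"tx":0,"ty":0,"tz":0.15,"ax":0,"ay":0,"az":0,"grip":0},{"tx":0,"ty":0,"tz":0.15,"ax":0,"ay":0,"az":0,"grip":0},{"tx":0,"ty":0,"tz":0.15,"ax":0,"ay":0,"az":0,"grip":0},{"tx":0,"ty":0,"tz":0.15,"ax":0,"ay":0,"az":0,"grip":0},{"tx":0,"ty":0,"tz":0.15,"ax":0,"ay":0,"az":0,"grip":0},{"tx":0,"ty":0,"tz":0.15,"ax":0,"ay":0,"az":0,"grip":0},{"tx":0,"ty":0,"tz":0.15,"ax":0,"ay":0,"az":0,"grip":0}]'
```

```text
time: 12.85
ee_pos: [0.5657, -0.0343, 0.1364]
eef_rot: [3.14, -0.003, 0.389]
contact_force: [-7.2, 1.5, 15.2]
width: -0.0003
grasp_force: 7.9
```

The punch is on its stop: force rose to 15 N with almost no further travel, at 9.6 mm. Releasing and backing off so I can look.

```bash
python3 -m handwheel '[{"tx":0,"ty":0,"tz":-0.4,"ax":0,"ay":0,"az":0,"grip":0},{"tx":0,"ty":0,"tz":-0.8,"ax":0,"ay":0,"az":0,"grip":0},{"tx":0,"ty":0,"tz":-1.5,"ax":0,"ay":0,"az":0,"grip":0},{"tx":0,"ty":0,"tz":-3,"ax":0,"ay":0,"az":0,"grip":0},{"tx":0,"ty":0,"tz":-5,"ax":0,"ay":0,"az":0,"grip":0},{"tx":-1.5,"ty":-2,"tz":-7,"ax":0,"ay":0,"az":0,"grip":0},{"tx":-4,"ty":-5,"tz":-7,"ax":0,"ay":0,"az":0,"grip":0},{"tx":-6.5,"ty":-7.5,"tz":-7,"ax":0,"ay":0,"az":0,"grip":0},{"tx":-7.5,"ty":-8.8,"tz":-6,"ax":0,"ay":0,"az":0,"grip":0},{"tx":-7.5,"ty":-8.8,"tz":-5,"ax":0,"ay":0,"az":0,"grip":0}]'
python3 - <<'E'
from h import *
rep()
for k in range(5): snap('wrist','w9')
D=np.load('pics/w9.npz');K=D['K'];d=D['d'];v,u=np.indices(d.shape)
P=np.einsum('ij,jhw->hwi',D['R']@np.linalg.inv(K),np.stack([u,v,np.ones_like(u)]).astype(float))*d[...,None]+D['eye']
z=P[...,2];m=(abs(z-.142)<.012)&(np.hypot(P[...,0]-.565,P[...,1]+.0345)<.014);print('knob',np.percentile(z[m],[50,90]))
im=D['im'].astype(int);r=np.hypot(P[...,0]-.5245,P[...,1]+.0429)
red=(im[...,2]>110)&(im[...,1]<75)&(im[...,0]<75)&(abs(r-.085)<.03)&(z>.045);print('cap',np.median(z[red]),'plate',np.median(z[(r>.092)&(r<.104)&(z>.01)&(z<.035)]))
q=D['K']@D['R'].T@(np.array([.5655,-.034,.05])-D['eye']);q=(q[:2]/q[2]).astype(int);print(q)
x,y=np.clip(q-[45,35],0,None);cv2.imwrite('pics/w9c.png',cv2.resize(D['im'][y:y+75,x:x+95],None,fx=7,fy=7,interpolation=cv2.INTER_CUBIC))
E
```

```text
time: 13.85
ee_pos: [0.4618, 0.0195, 0.1836]
eef_rot: [3.141, -0.003, 0.39]
contact_force: [0.7, 0.3, 0.5]
width: -0.0002
grasp_force: 0.0
13.85 [0.46182536 0.01945397 0.18357421] [ 3.14065786e+00 -2.58712884e-03  3.90143364e-01] [0.7 0.3 0.5] go cm [-5.15  6.69 11.75]
knob [0.14535412 0.14624397]
cap 0.06524589783523044 plate 0.023787813082899734
[371  85]
```

View pics/w9c.png

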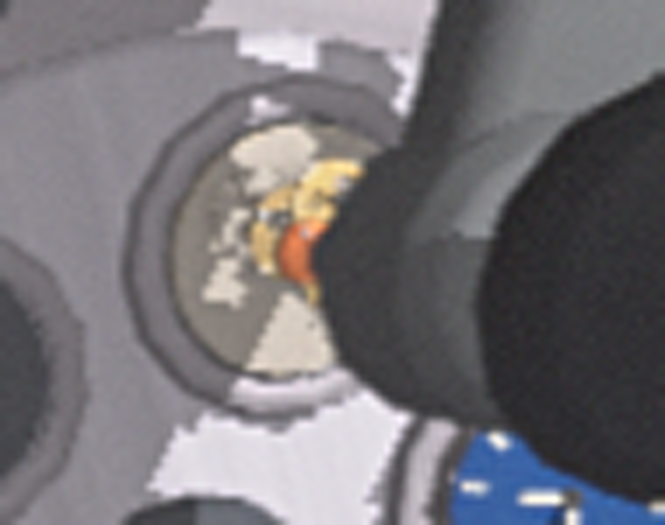

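The crop shows the movement seated in its nest with the pinion at (300,250) beside the raised punch. One depth check of the pinion (home means about 51 mm), then I hand in.

```bash
python3 - <<'E'
from h import *
D=np.load('pics/w9.npz');im=D['im'].astype(int)
z=[pt('w9',u,v)[2] for v in range(78,94) for u in range(360,375) if im[v,u,2]>170 and im[v,u,1]<125 and im[v,u,0]<80]
print(len(z),np.round(z,4))
if len(z) and np.median(z)<.0522: print(env.job_done())
E
```

```text
12 [0.0491 0.0504 0.0506 0.0512 0.0498 0.0508 0.0508 0.0495 0.0507 0.0514
 0.0509 0.0501]
the job is handed in; nothing more can be done
None
```

The job is handed in: the table is turned one hole clockwise and locked, the pinion is fully home (its top measured about 51 mm above the bench), and the punch is back up.

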